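# Sort pin tins by felt weight and ring for the refill

## Task

The closed tins standing loose on the bench look alike but hold different amounts of dowel pins: feel the weight of each one by lifting it. Stand every tin that weighs more than 300 g in the shallow stock tray and every lighter one in the deep refill crate, each flat on the floor of its container with its lid up. Only when all are sorted, call the storekeeper by pressing the plunger of the desk bell fully down to its stop and letting it spring back; leave the other things on the bench alone.

Things in the scene. Friction and masses are not known exactly. Their poses are not given: they have to be found in the camera images.
- tin_a: closed rectangular steel tin with a lid, 60 mm long (own x) by 44 mm wide (own y) by 40 mm high, all tins alike outside; origin at the centre of its underside, z up out of the lid. Total weight anywhere from 88 to 528 g, different at each start. May be absent (4 to 6 of the 6 tins are there).
- tin_b: closed rectangular steel tin with a lid, 60 mm long (own x) by 44 mm wide (own y) by 40 mm high, all tins alike outside; origin at the centre of its underside, z up out of the lid. Total weight anywhere from 88 to 528 g, different at each start. May be absent (4 to 6 of the 6 tins are there).
- tin_c: closed rectangular steel tin with a lid, 60 mm long (own x) by 44 mm wide (own y) by 40 mm high, all tins alike outside; origin at the centre of its underside, z up out of the lid. Total weight anywhere from 88 to 528 g, different at each start. May be absent (4 to 6 of the 6 tins are there).
- tin_d: closed rectangular steel tin with a lid, 60 mm long (own x) by 44 mm wide (own y) by 40 mm high, all tins alike outside; origin at the centre of its underside, z up out of the lid. Total weight anywhere from 88 to 528 g, different at each start. May be absent (4 to 6 of the 6 tins are there).
- tin_e: closed rectangular steel tin with a lid, 60 mm long (own x) by 44 mm wide (own y) by 40 mm high, all tins alike outside; origin at the centre of its underside, z up out of the lid. Total weight anywhere from 88 to 528 g, different at each start. May be absent (4 to 6 of the 6 tins are there).
- tin_f: closed rectangular steel tin with a lid, 60 mm long (own x) by 44 mm wide (own y) by 40 mm high, all tins alike outside; origin at the centre of its underside, z up out of the lid. Total weight anywhere from 88 to 528 g, different at each start. May be absent (4 to 6 of the 6 tins are there).
- stock_tray: shallow open tray of bare aluminium, fixed to the bench, outside 270 mm (own x) by 170 mm (own y), walls 18 mm high and 4 mm thick, floor 4 mm thick; origin at the centre of its underside
- refill_crate: deep open blue plastic crate, fixed to the bench, outside 290 mm (own x) by 190 mm (own y; 206 mm over the grip rims), walls 45 mm high and 5 mm thick, floor 5 mm thick; origin at the centre of its underside
- bell: desk bell, fixed to the bench: steel dome 72 mm across and 36 mm high on a black foot, with a brass plunger head standing out of its top; origin at the centre of its underside
- bell_top (a point): centre of the top face of the bell's plunger head (a brass disc 24 mm across, 10 mm thick), 62 mm above the bench when it is up; moves down with the plunger
- bell_plunger (a joint): how far the bell's plunger is pressed, m: 0 up, 0.010 fully down on its stop; the spring takes about 2 N to start and 6.5 N at the stop
- steel_block: bystander: loose dark steel block 90 x 60 x 40 mm, origin at the centre of its underside
- wire_spool: bystander: standing spool of brass wire, 80 mm across, 60 mm high, origin at the centre of its underside
- oil_bottle: bystander: amber glass bottle 56 mm across, 130 mm high, origin at the centre of its underside

How it is judged:
By the outcome, as a careful person would: the job done as asked, in the order asked, and still so for the second after the job is handed in, with the robot touching nothing.
Of tin_a, tin_b, tin_c, tin_d, tin_e, tin_f only 4 to 6 are there at a start; the rules pass over those that are not, and their reading is None.
At some moment in a run one of tin_a, tin_b, tin_c, tin_d, tin_e, tin_f may be knocked a few centimetres aside while the robot is not near it.
It also fails if it takes over 210 s, if anything falls off the work surface, if the arm or the gripper's body presses on something with over 40 N, if the wrist force passes 120 N, or if a joint passes its speed limit or range.

## Robot

A 6-joint arm with a two-finger parallel gripper is mounted at the origin on the work surface. World frame = base frame: x ahead of the robot, y to its left, z up, the work surface at z = 0. Lengths are in mm, angles in rad, forces in N, time in s.
With the tool pointing down it reaches from about 325 to 900 mm from the base axis. Payload 6.1 kg.
Tool frame: the origin (TCP) lies midway between the tips of the shut fingers; the grasp point (between the pads) lies 19 mm behind it; z points along the fingers, y is the line along which they close (so a half turn about z gives the same grasp; the last joint's range is limited). The gripper opens to 85 mm and grips with 20 to 120 N. Pads are 22 mm wide; open, the fingers measure 114 mm over their backs; the gripper's body (76 mm by 85 mm) begins 54 mm behind the grasp point. The pads swing forward as they close: fully open they stand 13 mm farther back than shut.
Start: joints at [1.224, 0.22, 1.526, -0, 1.395, -0.126], TCP at [136.88, 609.819, 231.3] pointing down, gripper open.
Joint ranges: [-2.98, 2.98], [-0.91, 2.08], [0.09, 2.57], [-1.24, 4.39], [0.2, 2.65], [-2.68, 2.68]. Speed limits (rad/s): [2.57, 2.57, 3.01, 3.14, 3.14, 3.14].

## Interface

Orientations are given as a unit quaternion [w, x, y, z].
In Python, from bench import * gives the robot as it stands.
- The arm moves only by the tool play_rows, never from a script. Its arguments are lists of equal length, an entry for each row: "travel": the shift along the tool's x, y, z in mm, a list of three; "roll": the turn about the tool's z in rad. A call has 1 to 20 rows; each row shifts and turns the commanded pose from where the row before left it, along the tool's axes as they then stand; what a row does not reach is not made up. A row lasts 1/8 s, in which the tool goes at most 62.5 mm and 10.7 degrees, less where a joint would pass 70% of its speed; a pose out of reach is approached as far as the arm can. A call is refused whole if a number of a shift passes 62.5 or a number of a turn 0.188, either way. A call with a gripper value outside its range is refused whole. "hand" is the opening, from -1 (shut) to 1 (fully open), set as the call begins (left out, the last holds). The fingers move at their own pace and stop on an object; "grip_force" is the grip in N (left out, the last holds). Time passes only in rows, so rows that do not move let the fingers close. It gives the time, the measured TCP pose, the force, the opening and the grip force at its end, in the units of the state.
- state(): the state, without advancing time (a new reading comes with each control period).
- grab_frame(name): name is "scene" or "top" or "wrist"; returns the picture (480x640x3 uint8, red, green, blue); there is no depth.
- calibration(name): a dict with "mtx" (3x3 intrinsics, pixels), "k1" (the pictures are not rectified: a ray, as slopes to the right and down, at radius r is drawn at 1 + k1 r^2 times it, then the intrinsics apply), "T" (4x4, takes a point from camera to world coordinates). Camera axes: x right, y up, looking along -z (the intrinsics and any distortion apply to the point x, -y, -z); pixel columns grow to the right and rows downward; lengths in mm; the calibration is good to about 2 mm. A picture is of the moment at which its call begins: read the wrist's pose just before it. calibration takes no time and is no camera call; for the wrist camera it gives the pose at the moment of the call.
- finish_job(): hands the job in; it is judged then, once.
The state is a dict: "t": time; "q": joint angles; "qd": joint speeds; "effort": joint torques, N m; "ee_pos": TCP position; "tcp_rot": TCP orientation; "force": force on the tool from outside, world axes, zero at the start; "torque": the same for the moment, N m; "finger_gap": opening from 0.0 (shut) to 1.0 (fully open); "grip_force": force on a finger pad.
Only numpy, scipy, OpenCV 4.12 (cv2) and the standard library are available. Lean on these libraries where they do the work, as an engineer would, in place of code of your own. Each camera call takes 0.05 s, during which the arm holds its last target. There are 200 camera calls.

## Working session

There is one attempt and no reset: what is moved stays moved. The work goes in short steps, Python scripts to look and compute and a tool call to move; the robot and the scene stay as the last step left them, time stands still between calls to the robot, and variables do not carry over. Pictures are saved under pics/ and viewed, at most 14 in all, crops included, and the job is handed in when it is done.

Besides the shell and the picture viewer there is one more tool, called after "Request:" as name([rows], argument=value, ...), one row to a line, values as JSON. play_rows: Moves the arm, as the interface text tells. Its arguments: {"type":"object","properties":{"travel":{"type":"array"},"roll":{"type":"array"},"hand":{"type":"number"},"grip_force":{"type":"number"}},"required":["travel","roll"]}

```bash
ls; mkdir -p pics; python3 - <<'E'
from bench import *
import cv2
s=state();print({k:s[k] for k in('t','q','ee_pos','tcp_rot','force','finger_gap')})
for n in("top","scene"):
    cv2.imwrite(f"pics/{n}0.png",grab_frame(n)[:,:,::-1])
    c=calibration(n);print(n,c)
E
```

```text
pics
{'t': 0.0, 'q': array([ 1.22389382e+00,  2.21245734e-01,  1.52763673e+00,  1.54739059e-05,
        1.39474785e+00, -1.26114893e-01]), 'ee_pos': array([136.66455347, 609.22594464, 230.17357484]), 'tcp_rot': array([-2.46126165e-04,  1.10171017e-01,  9.93912123e-01, -9.88684028e-04]), 'force': array([0.07505859, 0.38084044, 0.02795427]), 'finger_gap': 0.999766895120291}
top {'mtx': array([[515.65255854,   0.        , 316.39817022],
       [  0.        , 515.65255854, 235.31518002],
       [  0.        ,   0.        ,   1.        ]]), 'k1': 0.036875786078837125, 'T': array([[ 1.44256836e-02,  9.92084061e-01, -1.24744204e-01,
         5.00660232e+02],
       [-9.99647658e-01,  1.70894766e-02,  2.03103342e-02,
         1.58628536e+01],
       [ 2.22813720e-02,  1.24407261e-01,  9.91981035e-01,
         8.67638434e+02],
       [ 0.00000000e+00,  0.00000000e+00,  0.00000000e+00,
         1.00000000e+00]])}
scene {'mtx': array([[586.95001023,   0.        , 305.69349181],
       [  0.        , 586.95001023, 233.17953523],
       [  0.        ,   0.        ,   1.        ]]), 'k1': -0.19785059372816471, 'T': array([[-6.49549285e-01, -6.05597502e-01,  4.59714467e-01,
         1.05548443e+03],
       [ 7.60167320e-01, -5.05168786e-01,  4.08595330e-01,
         4.16411856e+02],
       [-1.52109116e-02,  6.14862719e-01,  7.88487454e-01,
         8.19849322e+02],
       [ 0.00000000e+00,  0.00000000e+00,  0.00000000e+00,
         1.00000000e+00]])}
```

View pics/top0.png

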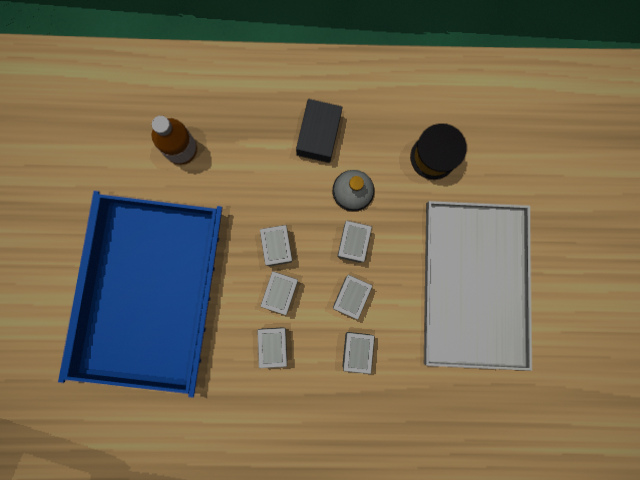

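View pics/scene0.png

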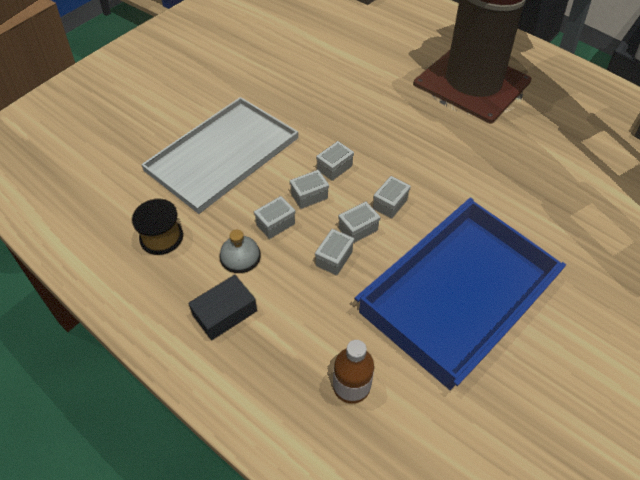

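```bash
cat > h.py <<'E'
from bench import *
import numpy as np, cv2
from scipy.spatial.transform import Rotation as R
def ray(c,uv):
    m=c["mtx"];d=np.array([(uv[0]-m[0,2])/m[0,0],(uv[1]-m[1,2])/m[1,1]]);s=d.copy()
    for _ in range(20): s=d/(1+c["k1"]*(s@s))
    T=c["T"];return T[:3,3],T[:3,:3]@np.array([s[0],-s[1],-1])
def at_z(c,uv,z):
    o,d=ray(c,uv);return o+d*(z-o[2])/d[2]
def tri(c1,u1,c2,u2):
    (a,d),(b,e)=ray(c1,u1),ray(c2,u2)
    t=np.linalg.lstsq(np.c_[d,-e],b-a,rcond=None)[0]
    p,q=a+d*t[0],b+e*t[1];return (p+q)/2,np.linalg.norm(p-q)
def tins(img,c,z=40):
    """bright grey blobs in the top view: pos and long-axis angle at height z"""
    hsv=cv2.cvtColor(img,cv2.COLOR_RGB2HSV)
    m=((hsv[...,1]<45)&(hsv[...,2]>105)).astype(np.uint8)
    m=cv2.morphologyEx(m,cv2.MORPH_CLOSE,np.ones((5,5)))
    out=[]
    for k in cv2.findContours(m,cv2.RETR_EXTERNAL,cv2.CHAIN_APPROX_NONE)[0]:
        if cv2.contourArea(k)<300: continue
        P=np.array([at_z(c,p,z)[:2] for p in k[:,0].astype(float)],np.float32)
        (x,y),(w,h),a=cv2.minAreaRect(P)
        if w<h:w,h,a=h,w,a+90
        out.append((round(x,1),round(y,1),round(w,1),round(h,1),round((a+90)%180-90,1)))
    return out
def tool():
    s=state();w=s["tcp_rot"];r=R.from_quat([w[1],w[2],w[3],w[0]]).as_matrix()
    return s,r
def go(x,y,z,ang=None):
    """shift in tool axes to world x,y,z; roll so tool y is along ang deg (mod 180)"""
    s,r=tool();d=r.T@(np.array([x,y,z])-s["ee_pos"])
    cur=np.degrees(np.arctan2(r[1,1],r[0,1]))
    o=""
    if ang is not None:
        # tool z is down: positive roll lowers the world angle
        a=(cur-ang+90)%180-90;o=f" roll {np.radians(a):.3f}"
    print("shift",np.round(d,1),o,"q6",round(s["q"][5],2),"tcp",np.round(s["ee_pos"],1),"ang",round(cur,1),"F",np.round(s["force"],2),"t",round(s["t"],2))
E
python3 - <<'E'
from h import *
t=calibration("top");s=calibration("scene")
a=[(276,245),(280,294),(272,348),(355,241),(353,298),(359,353)]
b=[(334,248),(359,219),(391,194),(275,214),(309,186),(335,157)]
for u,v in zip(a,b):print(u,*[np.round(q,1) for q in tri(t,u,s,v)])
im=cv2.cvtColor(cv2.imread("pics/top0.png"),cv2.COLOR_BGR2RGB)
for q in tins(im,t):print(q)
print("bell",tri(t,(357,183),s,(237,236)))
P=lambda L,z:np.array([at_z(t,p,z)[:2].round(1) for p in L])
tr=[(427,203),(530,205),(531,369),(427,366)];print("tray",P(tr,18),P(tr,18).mean(0))
cr=[(97,193),(221,209),(193,394),(62,380)];print("crate",P(cr,45),P(cr,45).mean(0))
print("tray h",tri(t,(427,203),s,(199,207)), tri(t,(531,369),s,(241,101)))
print("crate h",tri(t,(97,193),s,(455,376)), tri(t,(193,394),s,(473,204)))
go(450,60,120,90)
E
```

```text
(276, 245) [588.9  64.3  30.7] 0.1
(280, 294) [509.6  56.3  26.7] 0.4
(272, 348) [424.7  66.1  26.3] 1.7
(355, 241) [597.1 -63.7  29. ] 2.5
(353, 298) [505.  -62.2  25.2] 0.4
(359, 353) [417.8 -71.5  27.7] 1.3
(419.9, -70.0, 59.2, 42.7, -5.4)
(426.1, 66.7, 58.9, 43.2, 4.0)
(507.3, -60.0, 59.2, 42.9, -22.9)
(511.8, 57.7, 59.4, 42.8, -17.4)
(588.6, 64.7, 59.2, 43.0, 10.2)
(597.1, -62.8, 59.0, 43.1, -12.1)
(531.1, -262.2, 263.2, 165.6, -1.6)
bell (array([687.92361812, -63.89451564,  55.97230143]), np.float64(2.422264995871927))
tray [[ 665.4 -186.5]
 [ 665.  -359.3]
 [ 396.6 -350.1]
 [ 398.4 -182.8]] [ 531.35  -269.675]
crate [[666.2 350.7]
 [644.1 153.2]
 [355.8 184.6]
 [375.8 382.6]] [510.475 267.775]
tray h (array([ 665.76812161, -186.9781093 ,   17.4284115 ]), np.float64(0.8501078097900102)) (array([ 393.61153679, -353.9446031 ,    4.21828056]), np.float64(4.803668283163433))
crate h (array([665.68006942, 348.50827091,  49.23002823]), np.float64(1.1613739732951727)) (array([350.51020114, 191.30922395,  25.76682967]), np.float64(6.5028373611332375))
shift [-426.  -467.2  111. ]  roll -0.221 q6 -0.13 tcp [136.7 609.3 230.3] ang 77.3 F [ 0.56 -0.29  0.08] t 0.1
```

```bash
python3 - <<'E'
from h import *
go(426,66.7,150,94);print(np.round(tool()[1],3))
E
```

```text
shift [-401.1 -466.    81. ]  roll -0.291 q6 -0.13 tcp [136.7 609.3 230.3] ang 77.3 F [ 0.56 -0.29  0.08] t 0.1
[[-0.976  0.219 -0.001]
 [ 0.219  0.976 -0.002]
 [ 0.    -0.002 -1.   ]]
```

Request:
play_rows([
  [-29,-33,6],
  [-29,-33,6],
  [-29,-33,6],
  [-29,-33,6],
  [-29,-33,6],
  [-29,-33,6],
  [-29,-34,6],
  [-28,-34,6],
  [-28,-34,6],
  [-28,-34,6],
  [-28,-33,6],
  [-29,-33,5],
  [-29,-33,5],
  [-28,-33,5],
  [0,0,0],
  [0,0,0],
  [0,0,0],
], roll=[0,0,0,0,0,0,0,0,0,0,0,0,0,0,-0.145,-0.145,0], hand=1, grip_force=40)

```text
t: 2.22
ee_pos: [425.8, 67.1, 150.0]
tcp_rot: [-0.0, -0.034, 0.999, 0.0]
force: [0.5, 0.4, 1.0]
finger_gap: 0.999
grip_force: 0.0
```

```bash
python3 - <<'E'
from h import *
go(426,66.7,7,94);print(np.round(tool()[1],3))
c=calibration("wrist");im=grab_frame("wrist");cv2.imwrite("pics/w1.png",im[:,:,::-1]);np.save("pics/w1c.npy",c,allow_pickle=True)
E
```

```text
shift [ -0.3  -0.5 143. ]  roll -0.002 q6 -1.67 tcp [425.8  67.1 150. ] ang 93.9 F [0.51 0.45 1.03] t 2.23
[[-0.998 -0.067 -0.001]
 [-0.067  0.998  0.   ]
 [ 0.001  0.    -1.   ]]
```

View pics/w1.png

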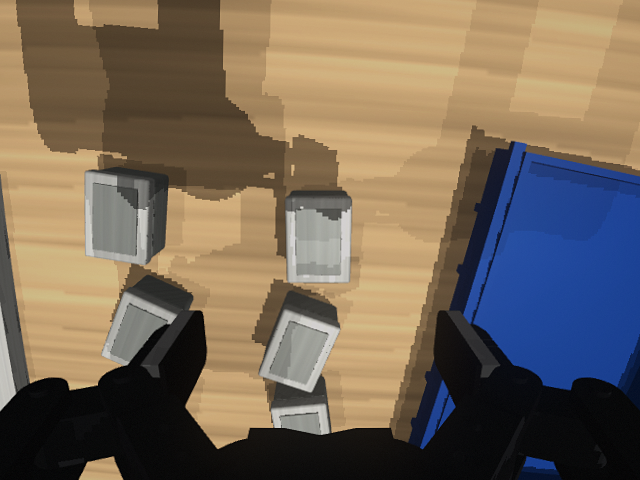

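```bash
python3 - <<'E'
from h import *
w=np.load("pics/w1c.npy",allow_pickle=True).item();t=calibration("top")
print(tri(w,(318.5,239.5),t,(272,347.5)),tri(w,(116,217),t,(359,353)),tri(w,(303,342),t,(280,293)))
F=[]
for i in range(8):
    grab_frame("wrist");F.append(state()["force"])
print(np.mean(F,0),np.std(F,0))
im=grab_frame("top")
for q in tins(im,t):print(q)
E
```

```text
(array([425.64244719,  66.26132155,  34.3914978 ]), np.float64(0.21000410499936534)) (array([418.78917798, -71.38151481,  35.95850759]), np.float64(0.5622154032727086)) (array([511.56887445,  58.1359723 ,  23.28167113]), np.float64(3.604329833886932))
[-0.09197685 -0.29587308 -0.00910687] [0.42887748 0.19404785 0.67187316]
(420.0, -70.0, 58.9, 43.2, -5.4)
(507.3, -60.1, 59.0, 43.1, -23.1)
(511.8, 57.7, 59.4, 42.8, -17.4)
(588.6, 64.7, 59.0, 43.1, 10.4)
(597.1, -62.9, 59.1, 43.2, -12.0)
(531.1, -262.2, 263.1, 165.9, -1.7)
(688.1, -54.5, 50.0, 39.9, -19.9)
```

Request:
play_rows([
  [0,0,30],
  [0,0,30],
  [0,0,30],
  [0,0,30],
  [0,0,16],
  [0,0,7],
  [0,0,0],
  [0,0,0],
], roll=[0,0,0,0,0,0,0,0])

```text
t: 3.72
ee_pos: [426.9, 67.3, 8.1]
tcp_rot: [0.001, -0.035, 0.999, -0.0]
force: [-0.4, 0.1, -0.1]
finger_gap: 1.001
grip_force: 0.0
```

Request:
play_rows([
  [0,0,0],
  [0,0,0],
  [0,0,0],
  [0,0,0],
  [0,0,0],
  [0,0,0],
  [0,0,-10],
  [0,0,-20],
  [0,0,-30],
  [0,0,-30],
  [0,0,-20],
  [0,0,0],
  [0,0,0],
  [0,0,0],
  [0,0,0],
], roll=[0,0,0,0,0,0,0,0,0,0,0,0,0,0,0], hand=-1, grip_force=40)

```text
t: 5.6
ee_pos: [425.4, 67.3, 116.4]
tcp_rot: [-0.001, -0.035, 0.999, 0.0]
force: [0.6, 0.5, -3.7]
finger_gap: 0.506
grip_force: 41.7
```

```bash
cat >> h.py <<'E'
def weigh(n=10):
    F=[];Q=[]
    for i in range(n):
        grab_frame("wrist");s=state();F.append(s["force"]);Q.append(s["effort"])
    print("F",np.mean(F,0).round(2),"sd",np.std(F,0).round(2),"grams",round(-np.mean(F,0)[2]/9.81*1000),"+-",round(np.std(F,0)[2]/n**.5*102))
    print("eff",np.mean(Q,0).round(3),"sd",np.std(Q,0).round(3), "gap",s["finger_gap"],"gf",s["grip_force"])
def slot(k,u,v):
    x,y,a=dict(tray=(531,-268.5,-1.5),crate=(510.5,267.8,-6.3))[k]
    a_=np.radians(a);return x+u*np.cos(a_)-v*np.sin(a_),y+u*np.sin(a_)+v*np.cos(a_),a
E
python3 - <<'E'
from h import *
weigh();
for k in("tray","crate"):
    x,y,a=slot(k,-84,36*(1 if k=="tray" else -1));print(x,y);go(x,y,110,a)
    x,y,a=slot(k,-84,-36*(1 if k=="tray" else -1));print(x,y);go(x,y,110,a)
E
```

```text
F [ 0.11  0.01 -3.63] sd [0.41 0.42 0.41] grams 370 +- 13
eff [ 1.0000e-03 -3.0064e+01 -3.6970e+01 -0.0000e+00  5.0000e-03  0.0000e+00] sd [0.003 0.017 0.044 0.    0.005 0.   ] gap 0.5090243088537838 gf 41.65649592876434
447.97115484113664 -230.3134726430186
shift [  -1.2 -298.4    7.3]  roll -1.475 q6 -1.67 tcp [426.1  67.3 117.3] ang 94.0 F [-0.09 -0.2  -3.23] t 6.1
446.08641456296976 -302.2888000412587
shift [   5.7 -370.1    7.3]  roll -1.475 q6 -1.67 tcp [426.1  67.3 117.3] ang 94.0 F [-0.09 -0.2  -3.23] t 6.1
423.0568445424873 241.23508773526135
shift [ -9.  173.7   7.3]  roll -1.392 q6 -1.67 tcp [426.1  67.3 117.3] ang 94.0 F [-0.09 -0.2  -3.23] t 6.1
430.9577149410426 312.80027652803426
shift [-21.8 244.6   7.3]  roll -1.392 q6 -1.67 tcp [426.1  67.3 117.3] ang 94.0 F [-0.09 -0.2  -3.23] t 6.1
```

Request:
play_rows([
  [1,-30,0],
  [1,-46,0],
  [1,-50,0],
  [1,-50,0],
  [1,-50,0],
  [1,-50,0],
  [0,-50,0],
  [0,-30,0],
  [0,-14,0],
  [0,0,0],
  [0,0,0],
  [0,0,0],
  [0,0,0],
  [0,0,0],
  [0,0,0],
  [0,0,0],
  [0,0,0],
  [0,0,0],
  [0,0,0],
], roll=[0,0,0,0,0,0,0,0,0,0.18,0.185,0.185,0.185,0.185,0.185,0.185,0.185,0.18,0])

```text
t: 8.48
ee_pos: [445.7, -301.3, 117.1]
tcp_rot: [-0.0, 0.712, 0.703, 0.0]
force: [-1.4, -0.5, -3.3]
finger_gap: 0.513
grip_force: 42.2
```

```bash
sed -i 's/a=(cur-ang+90)%180-90;/a=cur-ang;/' h.py; python3 - <<'E'
from h import *
c=calibration("wrist");im=grab_frame("wrist");cv2.imwrite("pics/w2.png",im[:,:,::-1])
x,y,a=slot("tray",-84,-36);go(x,y,12,a)
E
```

```text
shift [ -0.9   0.4 105.2]  roll 0.016 q6 -0.73 tcp [ 445.7 -301.5  117.2] ang -0.6 F [ 0.54  0.98 -4.57] t 8.53
```

View pics/w2.png

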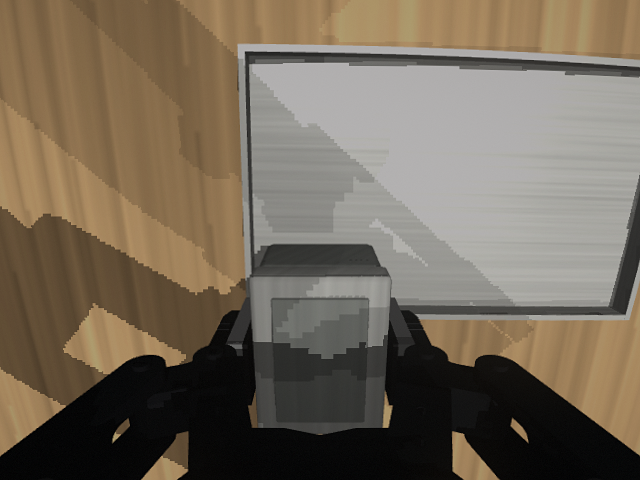

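```bash
python3 - <<'E'
from h import *
c=calibration("wrist")
for p in[(240,45),(628,317),(640,60),(247,250),(415,318)]:
    q=at_z(c,p,18)[:2];a=np.radians(-1.5);d=q-[531,-268.5];print(p,q.round(1),"uv",round(d[0]*np.cos(a)+d[1]*np.sin(a),1),round(-d[0]*np.sin(a)+d[1]*np.cos(a),1))
E
```

```text
(240, 45) [ 400.7 -183. ] uv -132.4 82.0
(628, 317) [ 662.6 -356.9] uv 133.9 -84.9
(640, 60) [ 635.8 -188.8] uv 102.7 82.4
(247, 250) [ 397.8 -304.4] uv -132.2 -39.4
(415, 318) [ 509.1 -354. ] uv -19.7 -86.1
```

Request:
play_rows([
  [-1,0,30],
  [0,0,30],
  [0,0,25],
  [0,0,10],
  [0,0,5],
  [0,0,3],
  [0,0,1],
  [0,0,0],
  [0,0,0],
], roll=[0,0,0,0,0,0,0,0,0])

```text
t: 9.65
ee_pos: [445.9, -303.4, 13.7]
tcp_rot: [0.0, 0.712, 0.702, 0.0]
force: [-0.7, 0.7, -3.8]
finger_gap: 0.503
grip_force: 42.0
```

```bash
sed -i 's/(531,-268.5,-1.5)/(531.5,-270,-1.5)/' h.py; python3 - <<'E'
from h import *
go(446,-302,12,-1.5)
E
```

```text
shift [1.5 0.1 1.7]  roll 0.011 q6 -0.73 tcp [ 445.9 -303.4   13.7] ang -0.9 F [-0.66  0.68 -3.84] t 9.65
```

Request:
play_rows([
  [0,0,1],
  [0,0,1],
  [0,0,0],
], roll=[0,0,0])

```text
t: 10.02
ee_pos: [445.8, -303.3, 11.9]
tcp_rot: [0.0, 0.712, 0.702, -0.0]
force: [-2.5, 2.0, 4.7]
finger_gap: 0.508
grip_force: 43.0
```

Request:
play_rows([
  [0,0,0],
  [0,0,0],
  [0,0,0],
  [0,0,-10],
  [0,0,-25],
  [0,0,-35],
  [0,0,-35],
  [0,0,-15],
  [0,0,0],
  [0,0,0],
  [0,0,0],
  [0,0,0],
  [0,0,0],
  [0,0,0],
  [0,0,0],
  [0,0,0],
  [0,0,0],
], roll=[0,0,0,0,0,0,0,0,-0.185,-0.185,-0.185,-0.185,-0.185,-0.185,-0.185,-0.185,0], hand=0.3)

```text
t: 12.15
ee_pos: [445.3, -302.9, 130.7]
tcp_rot: [-0.0, 0.054, 0.999, 0.0]
force: [0.1, -0.6, 0.1]
finger_gap: 0.651
grip_force: 0.0
```

```bash
python3 - <<'E'
from h import *
weigh(2)
im=grab_frame("top");t=calibration("top")
for q in tins(im,t):print(q)
go(420,-70.5,120,84.6)
E
```

```text
F [-0.49  0.13  0.  ] sd [0.35 0.62 0.35] grams 0 +- 25
eff [ 0.0000e+00 -4.1285e+01 -3.5819e+01 -1.0000e-03  4.0000e-03 -2.2200e-01] sd [0.    0.013 0.012 0.    0.    0.139] gap 0.6488474236473942 gf 0.0
(419.9, -70.0, 58.9, 42.9, -4.9)
(507.3, -60.0, 59.2, 43.1, -23.1)
(511.8, 57.7, 59.4, 42.8, -17.4)
(588.6, 64.7, 59.2, 43.0, 10.3)
(597.0, -62.9, 59.1, 43.1, -11.8)
(531.2, -262.2, 262.8, 165.6, -1.7)
shift [ 50.7 228.4  11.1]  roll -0.015 q6 -2.21 tcp [ 445.5 -303.1  131. ] ang 83.8 F [ 0.24 -0.33  0.34] t 12.3
```

Request:
play_rows([
  [6,30,0],
  [9,44,0],
  [9,44,0],
  [9,44,0],
  [9,40,0],
  [8,26,0],
  [0,0,30],
  [0,0,30],
  [0,0,30],
  [0,0,20],
  [0,0,9],
  [0,0,4],
  [0,0,0],
  [0,0,0],
], roll=[0,0,0,0,0,-0.015,0,0,0,0,0,0,0,0], hand=0.7)

```text
t: 14.05
ee_pos: [420.8, -71.5, 9.1]
tcp_rot: [0.001, 0.045, 0.999, -0.0]
force: [0.4, -0.0, -0.4]
finger_gap: 0.85
grip_force: 0.0
```

Request:
play_rows([
  [0,0,0],
  [0,0,0],
  [0,0,0],
  [0,0,0],
  [0,0,0],
  [0,0,-10],
  [0,0,-20],
  [0,0,-30],
  [0,0,-30],
  [0,0,-20],
  [0,0,0],
  [0,0,0],
  [0,0,0],
], roll=[0,0,0,0,0,0,0,0,0,0,0,0,0], hand=-1)

```text
t: 15.68
ee_pos: [418.9, -70.8, 116.9]
tcp_rot: [-0.001, 0.045, 0.999, 0.0]
force: [0.4, 0.5, -4.2]
finger_gap: 0.508
grip_force: 42.2
```

```bash
python3 - <<'E'
from h import *
weigh(10)
for k,u,v in(("tray",-84,36),("crate",-84,36)):
    x,y,a=slot(k,u,v);print(k,x,y);go(x,y,12,a)
E
```

```text
F [-0.09 -0.3  -4.57] sd [0.37 0.42 0.4 ] grams 465 +- 13
eff [ 2.000e-03 -2.983e+01 -3.756e+01 -1.000e-03  9.000e-03 -0.000e+00] sd [0.004 0.072 0.043 0.    0.005 0.   ] gap 0.5106689087763094 gf 42.21960425376892
tray 448.47115484113664 -231.8134726430186
shift [ -42.9 -157.4  106.3]  roll 1.506 q6 -1.83 tcp [420.  -71.2 118.3] ang 84.8 F [ 0.08 -0.08 -3.95] t 16.18
crate 430.9577149410426 312.80027652803426
shift [ 23.9 383.4 106.3]  roll 1.590 q6 -1.83 tcp [420.  -71.2 118.3] ang 84.8 F [ 0.08 -0.08 -3.95] t 16.18
```

Request:
play_rows([
  [-9,-32,0],
  [-12,-44,0],
  [-12,-44,0],
  [-10,-37,0],
  [0,0,0],
  [0,0,0],
  [0,0,0],
  [0,0,0],
  [0,0,0],
  [0,0,0],
  [0,0,0],
  [0,0,0],
  [0,0,0],
  [0,0,28],
  [0,0,28],
  [0,0,24],
  [0,0,14],
  [0,0,6],
  [0,0,3],
  [0,0,0],
], roll=[0,0,0,0,0.155,0.17,0.17,0.17,0.17,0.17,0.17,0.17,0.16,0,0,0,0,0,0,0])

```text
t: 18.68
ee_pos: [449.1, -231.8, 15.9]
tcp_rot: [0.001, 0.716, 0.698, 0.0]
force: [-0.4, 0.1, -5.2]
finger_gap: 0.505
grip_force: 42.9
```

```bash
python3 - <<'E'
from h import *
x,y,a=slot("tray",-84,36);go(x,y,13,a)
E
```

```text
shift [-0.  -0.6  2.9]  roll 0.001 q6 -0.61 tcp [ 449.1 -231.8   15.9] ang -1.4 F [-0.45  0.12 -5.2 ] t 18.68
```

Request:
play_rows([
  [0,0,1.5],
  [0,0,1],
  [0,0,0.5],
  [0,0,0],
], roll=[0,0,0,0])

```text
t: 19.18
ee_pos: [448.9, -231.6, 12.9]
tcp_rot: [0.0, 0.716, 0.698, 0.0]
force: [-1.4, 1.7, 4.0]
finger_gap: 0.509
grip_force: 43.8
```

Request:
play_rows([
  [0,0,0],
  [0,0,0],
  [0,0,0],
  [0,0,-10],
  [0,0,-25],
  [0,0,-35],
  [0,0,-35],
  [0,0,-10],
  [0,0,0],
  [0,0,0],
  [0,0,0],
  [0,0,0],
  [0,0,0],
  [0,0,0],
  [0,0,0],
  [0,0,0],
], roll=[0,0,0,0,0,0,0,0,-0.17,-0.17,-0.17,-0.17,-0.17,-0.17,-0.17,0], hand=0.3)

```text
t: 21.18
ee_pos: [448.1, -231.1, 126.5]
tcp_rot: [-0.001, 0.202, 0.979, 0.0]
force: [0.1, 0.2, 1.0]
finger_gap: 0.648
grip_force: 0.0
```

```bash
python3 - <<'E'
from h import *
weigh(1)
im=grab_frame("top");t=calibration("top")
for q in tins(im,t):print(q)
go(507,-60.7,8,67)
E
```

```text
F [0.1  0.18 0.3 ] sd [0. 0. 0.] grams -31 +- 0
eff [ 1.0000e-03 -3.7333e+01 -3.5578e+01 -1.0000e-03  2.0000e-03 -3.2700e-01] sd [0. 0. 0. 0. 0. 0.] gap 0.6490398206694291 gf 0.0
(507.2, -59.9, 59.3, 43.2, -22.8)
(511.8, 57.7, 59.4, 42.8, -17.4)
(588.6, 64.7, 59.2, 43.0, 10.3)
(597.1, -62.9, 59.1, 43.2, -11.9)
(531.2, -262.2, 262.9, 165.8, -1.7)
shift [ 13.9 179.8 118.8]  roll -0.008 q6 -1.79 tcp [ 448.3 -231.2  126.8] ang 66.5 F [ 0.27 -0.38  0.49] t 21.27
```

Request:
play_rows([
  [3,30,0],
  [3,44,0],
  [3,44,0],
  [3,40,0],
  [2,22,0],
  [0,0,28],
  [0,0,30],
  [0,0,28],
  [0,0,20],
  [0,0,9],
  [0,0,3],
  [0,0,0],
  [0,0,0],
], roll=[0,0,0,0,-0.008,0,0,0,0,0,0,0,0], hand=0.7)

```text
t: 22.9
ee_pos: [507.6, -60.8, 10.2]
tcp_rot: [0.001, 0.198, 0.98, -0.0]
force: [0.1, -0.0, 0.0]
finger_gap: 0.85
grip_force: 0.0
```

Request:
play_rows([
  [0,0,0],
  [0,0,0],
  [0,0,0],
  [0,0,0],
  [0,0,0],
  [0,0,-10],
  [0,0,-20],
  [0,0,-30],
  [0,0,-30],
  [0,0,-20],
  [0,0,0],
  [0,0,0],
  [0,0,0],
], roll=[0,0,0,0,0,0,0,0,0,0,0,0,0], hand=-1)

```text
t: 24.52
ee_pos: [505.6, -60.2, 117.7]
tcp_rot: [-0.001, 0.198, 0.98, 0.0]
force: [-0.1, 0.1, -3.1]
finger_gap: 0.508
grip_force: 41.7
```

```bash
python3 - <<'E'
from h import *
weigh(10)
for k,u,v in(("tray",0,-36),("crate",-84,38)):
    x,y,a=slot(k,u,v);print(k,x,y);go(x,y,12,a)
E
```

```text
F [-0.22 -0.03 -3.62] sd [0.59 0.52 0.46] grams 369 +- 15
eff [ 1.0000e-03 -3.9949e+01 -3.6917e+01 -1.0000e-03  6.0000e-03 -0.0000e+00] sd [0.003 0.083 0.045 0.    0.005 0.   ] gap 0.5104703134066573 gf 41.661638617515564
tray 530.5576298609166 -305.98766369912005
shift [-116.9 -217.   107.3]  roll 1.199 q6 -1.45 tcp [506.8 -60.6 119.3] ang 67.2 F [-0.03 -0.12 -3.26] t 25.02
crate 431.1771835632247 314.7881984389446
shift [215.2 316.8 107.3]  roll 1.283 q6 -1.45 tcp [506.8 -60.6 119.3] ang 67.2 F [-0.03 -0.12 -3.26] t 25.02
```

Request:
play_rows([
  [-17,-32,0],
  [-22,-41,0],
  [-22,-41,0],
  [-22,-41,0],
  [-22,-41,0],
  [-12,-21,0],
  [0,0,0],
  [0,0,0],
  [0,0,0],
  [0,0,0],
  [0,0,0],
  [0,0,0],
  [0,0,0],
  [0,0,28],
  [0,0,28],
  [0,0,24],
  [0,0,14],
  [0,0,7],
  [0,0,3],
  [0,0,0],
], roll=[0,0,0,0,0,0,0.165,0.175,0.175,0.175,0.175,0.175,0.16,0,0,0,0,0,0,0])

```text
t: 27.52
ee_pos: [531.1, -306.3, 16.0]
tcp_rot: [0.001, 0.717, 0.698, 0.0]
force: [0.3, -0.4, -4.3]
finger_gap: 0.514
grip_force: 41.9
```

```bash
python3 - <<'E'
from h import *
x,y,a=slot("tray",0,-36);go(x,y,14,a)
E
```

```text
shift [ 0.3 -0.5  2. ]  roll -0.001 q6 -0.62 tcp [ 531.1 -306.3   16. ] ang -1.5 F [ 0.3  -0.36 -4.3 ] t 27.52
```

Request:
play_rows([
  [0,0,1.2],
  [0,0,0.8],
  [0,0,0],
], roll=[0,0,0])

```text
t: 27.9
ee_pos: [531.0, -306.2, 14.0]
tcp_rot: [0.0, 0.717, 0.697, 0.0]
force: [-1.3, 0.8, -0.7]
finger_gap: 0.51
grip_force: 42.2
```

Request:
play_rows([
  [0,0,0],
  [0,0,0],
  [0,0,0],
  [0,0,-10],
  [0,0,-25],
  [0,0,-35],
  [0,0,-35],
  [0,0,-10],
  [0,0,0],
  [0,0,0],
  [0,0,0],
  [0,0,0],
  [0,0,0],
  [0,0,0],
  [0,0,0],
  [0,0,0],
  [0,0,0],
], roll=[0,0,0,0,0,0,0,0,-0.17,-0.175,-0.175,-0.175,-0.175,-0.175,-0.175,-0.17,0], hand=0.3)

```text
t: 30.02
ee_pos: [530.1, -305.6, 127.3]
tcp_rot: [-0.001, 0.104, 0.995, 0.0]
force: [-0.1, 0.5, -0.7]
finger_gap: 0.647
grip_force: 0.0
```

```bash
python3 - <<'E'
from h import *
weigh(1)
im=grab_frame("top");t=calibration("top")
for q in tins(im,t):print(q)
go(597,-63.5,8,78)
E
```

```text
F [ 0.04  0.5  -0.44] sd [0. 0. 0.] grams 45 +- 0
eff [ 0.0000e+00 -4.9890e+01 -3.6228e+01 -1.0000e-03  3.0000e-03 -3.2700e-01] sd [0. 0. 0. 0. 0. 0.] gap 0.6480240696206712 gf 0.0
(511.8, 57.7, 59.4, 42.8, -17.4)
(588.6, 64.7, 59.2, 43.0, 10.3)
(597.0, -62.9, 59.1, 43.1, -11.8)
(531.2, -262.3, 263.4, 165.7, -1.5)
shift [-14.6 250.7 119.7]  roll -0.002 q6 -2.01 tcp [ 530.3 -305.7  127.6] ang 77.9 F [ 0.31 -0.45 -0.34] t 30.12
```

Request:
play_rows([
  [-2,32,0],
  [-3,46,0],
  [-3,46,0],
  [-3,46,0],
  [-2,46,0],
  [-2,35,0],
  [0,0,28],
  [0,0,30],
  [0,0,28],
  [0,0,20],
  [0,0,10],
  [0,0,3],
  [0,0,0],
  [0,0,0],
], roll=[0,0,0,0,0,0,0,0,0,0,0,0,0,0], hand=0.7)

```text
t: 31.88
ee_pos: [597.9, -63.7, 10.4]
tcp_rot: [0.001, 0.104, 0.995, -0.0]
force: [-0.3, -0.5, 0.3]
finger_gap: 0.849
grip_force: 0.0
```

Request:
play_rows([
  [0,0,0],
  [0,0,0],
  [0,0,0],
  [0,0,0],
  [0,0,0],
  [0,0,-10],
  [0,0,-20],
  [0,0,-30],
  [0,0,-30],
  [0,0,-20],
  [0,0,0],
  [0,0,0],
  [0,0,0],
], roll=[0,0,0,0,0,0,0,0,0,0,0,0,0], hand=-1)

```text
t: 33.5
ee_pos: [595.9, -63.2, 117.5]
tcp_rot: [-0.002, 0.104, 0.995, 0.0]
force: [-0.4, 0.3, -3.0]
finger_gap: 0.508
grip_force: 41.9
```

```bash
python3 - <<'E'
from h import *
weigh(10)
for k,u,v in(("tray",0,36),("crate",84,0)):
    x,y,a=slot(k,u,v);print(k,x,y);go(x,y,12,a)
E
```

```text
F [-0.16  0.07 -3.49] sd [0.39 0.42 0.34] grams 356 +- 11
eff [ 4.0000e-03 -5.0667e+01 -3.7418e+01 -0.0000e+00  8.0000e-03 -0.0000e+00] sd [0.005 0.124 0.061 0.    0.005 0.   ] gap 0.5042848157797167 gf 41.89561486244202
tray 532.4423701390834 -234.01233630087995
shift [  28.1 -180.3  107.3]  roll 1.389 q6 -1.6 tcp [597.1 -63.4 119.3] ang 78.1 F [ 0.   -0.47 -3.86] t 34.0
crate 593.9927202582351 258.5823178683522
shift [ 69.5 314.4 107.3]  roll 1.473 q6 -1.6 tcp [597.1 -63.4 119.3] ang 78.1 F [ 0.   -0.47 -3.86] t 34.0
```

Request:
play_rows([
  [5,-30,0],
  [6,-42,0],
  [6,-42,0],
  [6,-42,0],
  [5,-24,0],
  [0,0,0],
  [0,0,0],
  [0,0,0],
  [0,0,0],
  [0,0,0],
  [0,0,0],
  [0,0,0],
  [0,0,0],
  [0,0,28],
  [0,0,28],
  [0,0,24],
  [0,0,14],
  [0,0,7],
  [0,0,3],
  [0,0,0],
], roll=[0,0,0,0,0,0.17,0.175,0.175,0.175,0.175,0.175,0.175,0.17,0,0,0,0,0,0,0])

```text
t: 36.5
ee_pos: [533.0, -234.1, 16.0]
tcp_rot: [0.001, 0.717, 0.698, 0.0]
force: [-0.7, -0.5, -3.1]
finger_gap: 0.506
grip_force: 42.0
```

```bash
python3 - <<'E'
from h import *
x,y,a=slot("tray",0,36);go(x,y,14,a)
E
```

```text
shift [ 0.  -0.6  2. ]  roll -0.001 q6 -0.52 tcp [ 533.  -234.1   16. ] ang -1.5 F [-0.66 -0.5  -3.13] t 36.5
```

Request:
play_rows([
  [0,0,1.2],
  [0,0,0.8],
  [0,0,0],
], roll=[0,0,0])

```text
t: 36.88
ee_pos: [533.0, -234.0, 14.0]
tcp_rot: [0.0, 0.717, 0.698, 0.0]
force: [-0.8, 1.2, 1.0]
finger_gap: 0.507
grip_force: 42.5
```

Request:
play_rows([
  [0,0,0],
  [0,0,0],
  [0,0,0],
  [0,0,-10],
  [0,0,-25],
  [0,0,-35],
  [0,0,-35],
  [0,0,-10],
  [0,0,0],
  [0,0,0],
  [0,0,0],
  [0,0,0],
  [0,0,0],
  [0,0,0],
  [0,0,0],
  [0,0,0],
  [0,0,0],
], roll=[0,0,0,0,0,0,0,0,-0.16,-0.162,-0.162,-0.162,-0.162,-0.162,-0.162,-0.16,0], hand=0.3)

```text
t: 39.0
ee_pos: [532.0, -233.5, 127.4]
tcp_rot: [-0.001, 0.153, 0.988, 0.0]
force: [0.2, -0.7, 0.2]
finger_gap: 0.65
grip_force: 0.0
```

```bash
python3 - <<'E'
from h import *
weigh(1)
im=grab_frame("top");t=calibration("top")
for q in tins(im,t):print(q)
go(511.7,57.2,8,72.6)
E
```

```text
F [ 0.    0.77 -0.39] sd [0. 0. 0.] grams 40 +- 0
eff [ 1.0000e-03 -4.6334e+01 -3.5969e+01 -1.0000e-03  3.0000e-03 -3.0600e-01] sd [0. 0. 0. 0. 0. 0.] gap 0.6504502866410914 gf 0.0
(511.8, 57.7, 59.4, 42.8, -17.4)
(588.4, 64.7, 59.2, 43.0, 10.3)
(531.2, -261.5, 262.9, 164.8, -1.8)
(687.6, -55.7, 51.1, 43.7, -24.3)
shift [107.9 270.8 119.9]  roll -0.005 q6 -1.81 tcp [ 532.2 -233.6  127.7] ang 72.3 F [-0.64  0.02  0.19] t 39.1
```

Request:
play_rows([
  [13,32,0],
  [17,43,0],
  [17,43,0],
  [17,43,0],
  [17,43,0],
  [17,43,0],
  [10,24,0],
  [0,0,28],
  [0,0,30],
  [0,0,28],
  [0,0,20],
  [0,0,10],
  [0,0,3],
  [0,0,0],
  [0,0,0],
], roll=[0,0,0,0,0,0,-0.005,0,0,0,0,0,0,0,0], hand=0.7)

```text
t: 40.98
ee_pos: [511.9, 57.1, 10.2]
tcp_rot: [0.001, 0.15, 0.989, 0.0]
force: [-0.5, 1.2, -0.4]
finger_gap: 0.846
grip_force: 0.0
```

Request:
play_rows([
  [0,0,0],
  [0,0,0],
  [0,0,0],
  [0,0,0],
  [0,0,0],
  [0,0,-10],
  [0,0,-20],
  [0,0,-30],
  [0,0,-30],
  [0,0,-20],
  [0,0,0],
  [0,0,0],
  [0,0,0],
], roll=[0,0,0,0,0,0,0,0,0,0,0,0,0], hand=-1)

```text
t: 42.6
ee_pos: [509.9, 57.2, 117.7]
tcp_rot: [-0.001, 0.15, 0.989, -0.0]
force: [0.5, -0.6, -3.6]
finger_gap: 0.507
grip_force: 41.8
```

```bash
python3 - <<'E'
from h import *
weigh(10)
for k,u,v in(("tray",84,-36),("crate",-50,0)):
    x,y,a=slot(k,u,v);print(k,x,y);go(x,y,12,a);go(x,y,12,a+90)
E
```

```text
F [-0.18 -0.04 -3.93] sd [0.48 0.37 0.61] grams 400 +- 20
eff [ 2.0000e-03 -4.0525e+01 -3.7020e+01 -2.0000e-03  6.0000e-03 -0.0000e+00] sd [0.003 0.083 0.045 0.    0.005 0.   ] gap 0.5095911185700119 gf 41.751760840415955
tray 614.5288451588634 -308.1865273569814
shift [-207.  -318.3  107.3]  roll 1.296 q6 -1.31 tcp [511.2  57.2 119.3] ang 72.8 F [-0.34  0.82 -3.16] t 43.1
shift [-207.  -318.3  107.3]  roll -0.275 q6 -1.31 tcp [511.2  57.2 119.3] ang 72.8 F [-0.34  0.82 -3.16] t 43.1
crate 460.80195222724103 273.2867155545523
shift [112.1 191.5 107.3]  roll 1.380 q6 -1.31 tcp [511.2  57.2 119.3] ang 72.8 F [-0.34  0.82 -3.16] t 43.1
shift [112.1 191.5 107.3]  roll -0.191 q6 -1.31 tcp [511.2  57.2 119.3] ang 72.8 F [-0.34  0.82 -3.16] t 43.1
```

Request:
play_rows([
  [-18,-28,0],
  [-27,-41,0],
  [-27,-41,0],
  [-27,-42,0],
  [-27,-42,0],
  [-27,-42,0],
  [-27,-42,0],
  [-18,-28,0],
  [-9,-13,0],
  [0,0,0],
  [0,0,0],
  [0,0,0],
  [0,0,0],
  [0,0,0],
  [0,0,0],
  [0,0,0],
  [0,0,0],
  [0,0,0],
], roll=[0,0,0,0,0,0,0,0,0,0.162,0.162,0.162,0.162,0.162,0.162,0.162,0.162,0])

```text
t: 45.35
ee_pos: [614.3, -307.8, 119.1]
tcp_rot: [-0.0, 0.715, 0.699, 0.0]
force: [-0.4, -0.6, -3.4]
finger_gap: 0.508
grip_force: 41.8
```

Request:
play_rows([
  [0,0,28],
  [0,0,28],
  [0,0,24],
  [0,0,14],
  [0,0,7],
  [0,0,3],
  [0,0,0],
], roll=[0,0,0,0,0,0,0])

```text
t: 46.22
ee_pos: [614.8, -309.2, 16.1]
tcp_rot: [0.001, 0.716, 0.698, 0.0]
force: [-0.0, 0.4, -3.4]
finger_gap: 0.509
grip_force: 41.9
```

```bash
python3 - <<'E'
from h import *
x,y,a=slot("tray",84,-36);go(x,y,14,a)
E
```

```text
shift [ 1.  -0.3  2.1]  roll 0.001 q6 -0.55 tcp [ 614.8 -309.2   16.1] ang -1.5 F [-0.01  0.4  -3.39] t 46.23
```

Request:
play_rows([
  [0,0,1.2],
  [0,0,0.9],
  [0,0,0],
], roll=[0,0,0])

```text
t: 46.6
ee_pos: [614.8, -309.1, 14.0]
tcp_rot: [0.001, 0.716, 0.698, 0.0]
force: [-0.3, 0.6, -0.8]
finger_gap: 0.513
grip_force: 42.2
```

Request:
play_rows([
  [0,0,0],
  [0,0,0],
  [0,0,0],
  [0,0,-10],
  [0,0,-25],
  [0,0,-35],
  [0,0,-35],
  [0,0,-10],
  [0,0,0],
  [0,0,0],
  [0,0,0],
  [0,0,0],
  [0,0,0],
  [0,0,0],
  [0,0,0],
  [0,0,0],
  [0,0,0],
  [0,0,0],
  [0,0,0],
], roll=[0,0,0,0,0,0,0,0,-0.177,-0.178,-0.178,-0.178,-0.178,-0.178,-0.178,-0.178,-0.178,-0.177,0], hand=0.3)

```text
t: 48.98
ee_pos: [613.8, -308.5, 127.0]
tcp_rot: [-0.001, -0.09, 0.996, 0.001]
force: [0.2, 0.4, -0.1]
finger_gap: 0.651
grip_force: 0.0
```

```bash
python3 - <<'E'
from h import *
weigh(4)
im=grab_frame("top");t=calibration("top");cv2.imwrite("pics/top5.png",im[:,:,::-1])
for q in tins(im,t):print(q)
go(588.4,64.2,8,100.3)
E
```

```text
F [-0.05  0.12 -0.16] sd [0.48 0.2  0.26] grams 16 +- 13
eff [-0.0000e+00 -5.8310e+01 -3.7025e+01 -0.0000e+00  4.0000e-03 -9.6000e-02] sd [0.    0.05  0.03  0.    0.001 0.148] gap 0.6529031198454518 gf 0.0
(588.6, 64.7, 59.2, 43.0, 10.3)
(531.1, -262.1, 263.1, 165.4, -1.7)
shift [-41.1 371.6 120. ]  roll -0.001 q6 -2.33 tcp [ 614.2 -308.8  127.9] ang 100.3 F [-0.3  -0.71  0.31] t 49.23
```

View pics/top5.png

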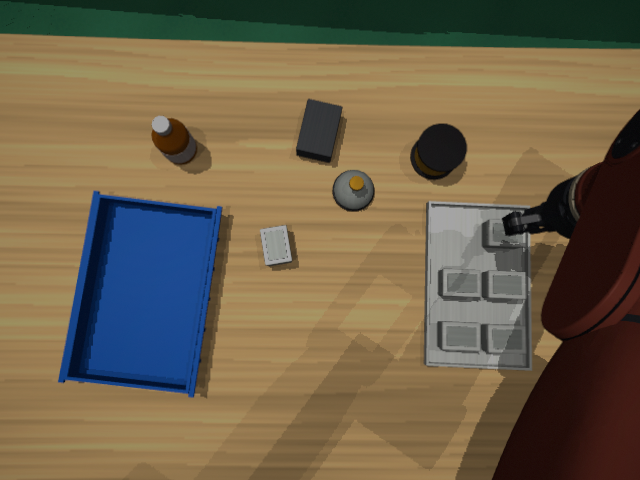

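The view shows five tins flat in the tray in two columns (about px 440–525, rows 233–338). The last tin is at (276,245), and the bystanders haven't moved.

Request:
play_rows([
  [-4,30,0],
  [-5,46,0],
  [-5,47,0],
  [-5,47,0],
  [-5,47,0],
  [-5,47,0],
  [-5,47,0],
  [-5,40,0],
  [-2,20,0],
  [0,0,28],
  [0,0,30],
  [0,0,28],
  [0,0,20],
  [0,0,10],
  [0,0,3],
  [0,0,0],
  [0,0,0],
], roll=[0,0,0,0,0,0,0,0,0,0,0,0,0,0,0,0,0], hand=0.7)

```text
t: 51.35
ee_pos: [588.6, 63.4, 10.3]
tcp_rot: [0.001, -0.09, 0.996, -0.0]
force: [-0.3, 0.1, -0.6]
finger_gap: 0.849
grip_force: 0.0
```

Request:
play_rows([
  [0,0,0],
  [0,0,0],
  [0,0,0],
  [0,0,0],
  [0,0,0],
  [0,0,-10],
  [0,0,-20],
  [0,0,-30],
  [0,0,-30],
  [0,0,-20],
  [0,0,0],
  [0,0,0],
  [0,0,0],
], roll=[0,0,0,0,0,0,0,0,0,0,0,0,0], hand=-1)

```text
t: 52.98
ee_pos: [586.6, 63.5, 117.4]
tcp_rot: [-0.002, -0.09, 0.996, 0.0]
force: [-0.5, -0.1, -3.6]
finger_gap: 0.511
grip_force: 42.1
```

```bash
python3 - <<'E'
from h import *
weigh(12)
for k,u,v,b in(("tray",84,36,0),("crate",0,0,90)):
    x,y,a=slot(k,u,v);print(k,x,y);go(x,y,12,a+b)
E
```

```text
F [ 0.04 -0.16 -4.29] sd [0.49 0.39 0.43] grams 437 +- 13
eff [ 1.0000e-03 -5.0151e+01 -3.7812e+01  1.0000e-03  3.0000e-03  0.0000e+00] sd [0.003 0.112 0.06  0.    0.006 0.   ] gap 0.510678328233782 gf 42.08545625209808
tray 616.4135854370303 -236.2111999587413
shift [  25.9 -299.9  107.2]  roll 1.778 q6 -1.78 tcp [587.8  63.5 119.3] ang 100.4 F [-1.1   0.13 -5.2 ] t 53.58
crate 510.5 267.8
shift [ 39.2 214.9 107.3]  roll 0.291 q6 -1.78 tcp [587.8  63.5 119.3] ang 100.4 F [-1.1   0.13 -5.2 ] t 53.58
```

All six come out above 300 g. The joint-2 torque gives about the same weights for the three tins I checked, so I trust the force reading. The last tin goes in the remaining tray slot.

Request:
play_rows([
  [2,-28,0],
  [4,-42,0],
  [4,-42,0],
  [4,-42,0],
  [4,-42,0],
  [4,-42,0],
  [3,-38,0],
  [1,-24,0],
  [0,0,0],
  [0,0,0],
  [0,0,0],
  [0,0,0],
  [0,0,0],
  [0,0,0],
  [0,0,0],
  [0,0,0],
  [0,0,0],
  [0,0,0],
  [0,0,0],
], roll=[0,0,0,0,0,0,0,0,0.177,0.178,0.178,0.178,0.178,0.178,0.178,0.178,0.178,0.177,0])

```text
t: 55.95
ee_pos: [616.4, -235.7, 119.1]
tcp_rot: [-0.0, 0.715, 0.699, 0.0]
force: [-0.1, 0.6, -4.8]
finger_gap: 0.509
grip_force: 42.3
```

Request:
play_rows([
  [0,0,28],
  [0,0,28],
  [0,0,24],
  [0,0,14],
  [0,0,7],
  [0,0,3],
  [0,0,0],
], roll=[0,0,0,0,0,0,0])

```text
t: 56.82
ee_pos: [616.8, -236.5, 15.9]
tcp_rot: [0.001, 0.716, 0.698, 0.0]
force: [-0.4, -0.1, -4.1]
finger_gap: 0.507
grip_force: 42.3
```

```bash
python3 - <<'E'
from h import *
x,y,a=slot("tray",84,36);go(x,y,14,a)
E
```

```text
shift [ 0.3 -0.4  1.9]  roll 0.001 q6 -0.46 tcp [ 616.8 -236.5   15.9] ang -1.5 F [-0.44 -0.08 -4.15] t 56.83
```

Request:
play_rows([
  [0,0,1.2],
  [0,0,0.8],
  [0,0,0],
], roll=[0,0,0])

```text
t: 57.2
ee_pos: [616.7, -236.5, 14.0]
tcp_rot: [0.0, 0.716, 0.698, 0.0]
force: [0.2, 0.6, -0.5]
finger_gap: 0.504
grip_force: 42.6
```

Request:
play_rows([
  [0,0,0],
  [0,0,0],
  [0,0,0],
  [0,0,-10],
  [0,0,-25],
  [0,0,-35],
  [0,0,-35],
  [0,0,-35],
  [0,0,0],
], roll=[0,0,0,0,0,0,0,0,0], hand=0.3)

```text
t: 58.32
ee_pos: [618.8, -237.6, 158.5]
tcp_rot: [0.004, 0.716, 0.698, 0.001]
force: [0.1, -0.7, -0.1]
finger_gap: 0.65
grip_force: 0.0
```

```bash
python3 - <<'E'
from h import *
import glob
t=calibration("top");im=cv2.cvtColor(cv2.imread("pics/top0.png"),cv2.COLOR_BGR2HSV)
def brass(h,box):
    m=cv2.inRange(h,(10,150,90),(28,255,255));z=np.zeros_like(m);x0,y0,x1,y1=box;z[y0:y1,x0:x1]=m[y0:y1,x0:x1]
    n,l,s,c=cv2.connectedComponentsWithStats(z);i=1+np.argmax(s[1:,4]);return s[i],c[i]
s,c=brass(im,(335,165,380,210));print(s,c,at_z(t,c,62))
s2,c2=brass(cv2.cvtColor(cv2.imread("pics/scene0.png"),cv2.COLOR_BGR2HSV),(215,220,265,270));print(s2,c2,tri(t,c,calibration("scene"),c2))
go(687,-63,150,90)
E
```

```text
[349 176  15  14 154] [356.2012987  182.47402597] [688.12355188 -62.98994324  62.        ]
[230 231  13  10  57] [236.47368421 235.1754386 ] (array([688.49013236, -62.92680149,  59.32865431]), np.float64(0.8064608596060775))
shift [176.3  63.6   8.3]  roll -1.597 q6 -0.46 tcp [ 618.8 -237.6  158.5] ang -1.5 F [ 0.08 -0.73 -0.08] t 58.33
```

Request:
play_rows([
  [28,10,0],
  [40,14,0],
  [40,15,0],
  [40,15,0],
  [28,10,0],
  [0,0,0],
  [0,0,0],
  [0,0,0],
], roll=[0,0,0,0,0,0,0,0], hand=-1)

```text
t: 59.32
ee_pos: [684.4, -63.3, 152.9]
tcp_rot: [-0.0, 0.717, 0.697, -0.0]
force: [0.8, -0.6, -0.1]
finger_gap: 0.001
grip_force: 0.0
```

```bash
python3 - <<'E'
from h import *
cv2.imwrite("pics/top6.png",grab_frame("top")[:,:,::-1]);c=calibration("wrist")
w=grab_frame("wrist");cv2.imwrite("pics/w6.png",w[:,:,::-1])
def proj(c,P):
    T=c["T"];p=T[:3,:3].T@(np.array(P)-T[:3,3]);s=np.array([p[0],-p[1]])/-p[2];s=s*(1+c["k1"]*s@s);return c["mtx"][:2,:2]@s+c["mtx"][:2,2]
print(proj(c,(687.5,-63,62)));go(687.5,-63,62)
E
python3 -c "
import cv2,numpy as np
a=cv2.imread('pics/top6.png')[150:390,250:650];b=cv2.imread('pics/w6.png')
cv2.imwrite('pics/c6.png',np.vstack([cv2.resize(a,(468,288)),cv2.resize(b,(468,300))]))"
```

```text
[326.32767289 248.08782145]
shift [ 0.3  3.  91.2]  q6 -0.18 tcp [684.6 -63.2 153.2] ang -1.6 F [-0.   -0.01 -0.63] t 59.42
```

View pics/c6.png

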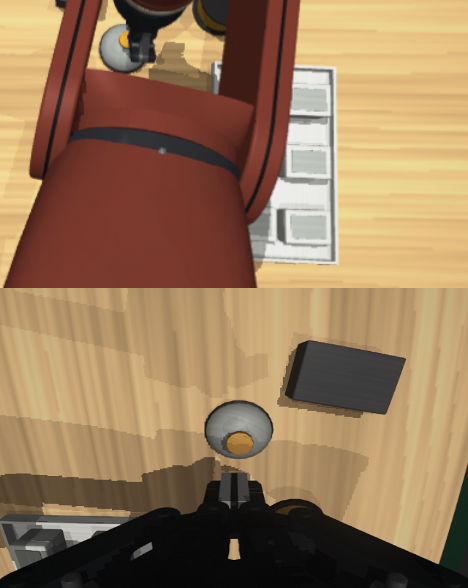

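Request:
play_rows([
  [0,3,10],
  [0,0,28],
  [0,0,28],
  [0,0,16],
  [0,0,6],
  [0,0,0],
  [0,0,0],
], roll=[0,0,0,0,0,0,0])

```text
t: 60.3
ee_pos: [688.8, -62.3, 66.6]
tcp_rot: [0.001, 0.716, 0.698, 0.001]
force: [-0.2, -0.8, 0.5]
finger_gap: 0.003
grip_force: 0.0
```

Request:
play_rows([
  [0,0,4],
  [0,0,4],
  [0,0,4],
  [0,0,2],
  [0,0,0],
  [0,0,0],
], roll=[0,0,0,0,0,0])

```text
t: 61.05
ee_pos: [688.8, -62.3, 52.3]
tcp_rot: [0.001, 0.716, 0.698, 0.001]
force: [-0.0, -1.1, 7.2]
finger_gap: -0.001
grip_force: 3.0
```

Request:
play_rows([
  [0,0,1],
  [0,0,0.8],
  [0,0,0],
  [0,0,0],
], roll=[0,0,0,0])

```text
t: 61.55
ee_pos: [688.9, -62.3, 51.9]
tcp_rot: [0.001, 0.716, 0.698, 0.001]
force: [-3.0, 0.1, 12.9]
finger_gap: 0.003
grip_force: 6.8
```

Request:
play_rows([
  [0,0,-5],
  [0,0,-10],
  [0,0,-25],
  [0,0,-35],
  [0,0,-35],
  [0,0,-35],
  [25,-20,0],
  [40,-30,0],
  [45,-30,0],
  [45,-30,0],
  [30,-20,0],
  [0,0,0],
  [0,0,0],
], roll=[0,0,0,0,0,0,0,0,0,0,0,0,0])

```text
t: 63.18
ee_pos: [562.6, 125.8, 194.1]
tcp_rot: [-0.0, 0.716, 0.698, -0.0]
force: [-0.3, -0.0, 0.1]
finger_gap: -0.002
grip_force: 0.0
```

```bash
python3 - <<'E'
from h import *
cv2.imwrite("pics/top7.png",grab_frame("top")[:,:,::-1])
print(state()["t"])
E
```

```text
63.225
```

View pics/top7.png

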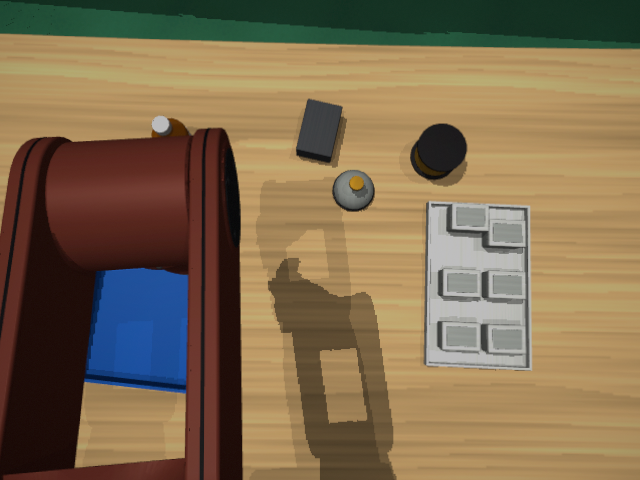

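Tin 6 has moved about 25 mm towards the tray's far wall, now at px (470,217). The rest are in place, so I'll check whether this one is still flat.

```bash
python3 - <<'E'
from h import *
im=grab_frame("scene")[:,:,::-1];cv2.imwrite("pics/sc8f.png",im);cv2.imwrite("pics/sc8.png",cv2.resize(im[90:220,130:310],None,fx=4.4,fy=4.4,interpolation=cv2.INTER_CUBIC))
cv2.imwrite("pics/t8.png",cv2.resize(cv2.imread("pics/top7.png")[190:260,415:540],None,fx=6,fy=6,interpolation=cv2.INTER_CUBIC))
E
```

```text
(no output)
```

View pics/sc8.png

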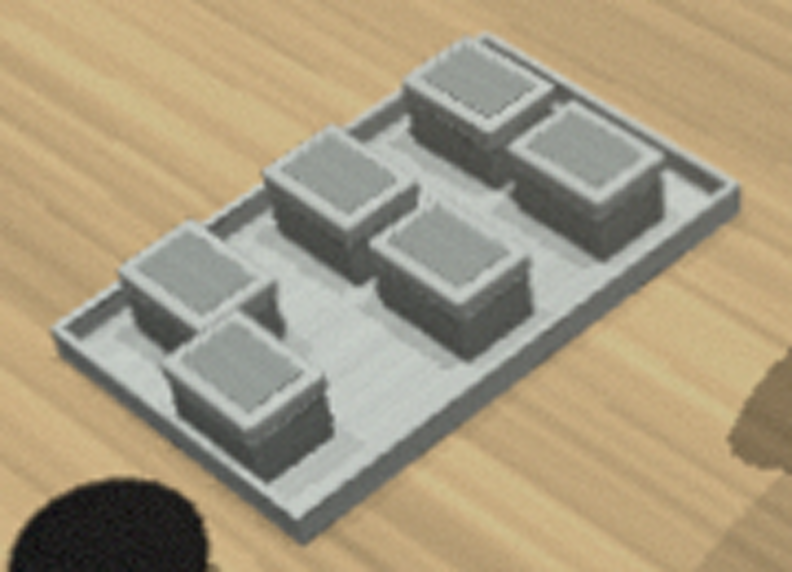

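View pics/t8.png

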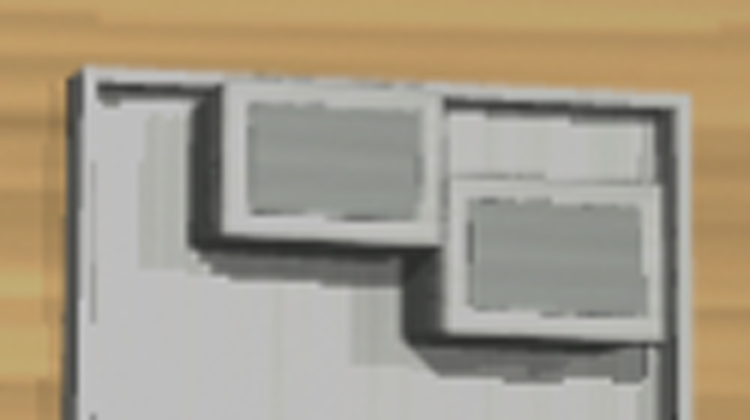

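Both crops show all six tins flat in the tray with lids up; the shifted one has only slid against the wall. The plunger is back up at px (356,183), so I'm handing in.

```bash
python3 -c "
from bench import *
print(finish_job())"
```

```text
the job is handed in; nothing more can be done
None
```

I handed the job in at about 63 s, with all six tins (each about 356–465 g by feel) flat in the stock tray, none in the refill crate, and the bell then pressed to its stop and sprung back; one tin slid about 25 mm inside the tray after I placed it but still stands flat with its lid up.

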